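# Slide the serving paddle out over the board's edge by its handle

## Robot

A 7-joint arm with a two-finger parallel gripper is mounted at the origin on a cart in front of the work surface, level with it; the furniture and walls round the work are solid. World frame = base frame: x ahead of the robot, y to its left, z up, the work surface at z = 0. Lengths are in m, angles in rad, forces in N, time in s.
With the tool pointing down it reaches from about 0.4 to 0.85 m from the base axis. Payload 4.5 kg.
Tool frame: the origin (TCP) lies on the centre line of the jaws, within the pads' length; the fingertips stand 14 mm ahead of it and the grasp point (between the pads) lies 5 mm behind it; z points along the fingers, y is the line along which they close (so a half turn about z gives the same grasp; the last joint's range is limited). The gripper opens to 85 mm and grips with 20 to 120 N. Pads are 22 mm wide; open, the fingers measure 114 mm over their backs; the gripper's body (76 mm by 85 mm) begins 54 mm behind the grasp point. The pads swing forward as they close: fully open they stand 13 mm farther back than shut.
Start: joints at [-1.233, 0.689, -0.195, 1.565, 0.157, 0.902, -0.215], TCP at [0.187, 0.596, 0.245] pointing down, gripper open.
Joint ranges: [-3.01, 3.01], [-0.46, 2.08], [-1.47, 1.51], [0.13, 2.56], [-1, 4.14], [0.04, 2.09], [-2.66, 2.66]. Speed limits (rad/s): [2.57, 2.57, 3.14, 3.14, 3.14, 3.14, 3.14].

## Interface

Orientations are given as a rotation vector (axis times angle).
In Python, from cell import robot, read_camera, camera_model gives the robot as it stands.
- The arm moves only by the tool send_rows, never from a script. Its argument "plan" is a list of rows, each a list of 7 numbers: the opening, from 0 (shut) to 1 (fully open), then the shift along the tool's x, y, z scaled (see below), then the turn, a rotation vector about the tool's x, y, z scaled (see below). A call has 1 to 20 rows; each row is the pose to reach, as a shift and turn from the pose commanded when the call began, along the tool's axes at that moment; what a row does not reach only later rows make up. The controller multiplies each number of a shift by 0.5 m and each number of a turn by pi/2 rad. A row lasts 1/12 s, in which the tool goes at most 41.7 mm and 7.16 degrees, less where a joint would pass 70% of its speed; a pose out of reach is approached as far as the arm can. A call with a number of a shift or a turn outside -1 to 1 is refused whole. A call with a gripper value outside its range is refused whole. The fingers move at their own pace and stop on an object; "squeeze" is the grip in N (left out, the last holds). Time passes only in rows, so rows that repeat a pose let the fingers close. It gives the time, the measured TCP pose, the force, the opening and the grip force at its end, in the units of the state.
- robot.read_state(): the state, without advancing time (a new reading comes with each control period).
- read_camera(name): name is "side" or "top" or "wrist"; returns the picture (384x512x3 uint8, red, green, blue); there is no depth.
- camera_model(name): a dict with "vfov" (degrees; the focal length in pixels is half the picture's height over the tangent of half this angle, whatever the lens; pixels are square), "cx", "cy" (the principal point, pixels), "D" ([k1, k2, p1, p2, k3] as OpenCV has them; the pictures are not rectified), "R" (3x3) and "t" (3): a world point X has camera coordinates R X + t. Camera axes: x right, y down, z forward; pixel columns grow to the right and rows downward; lengths in m; the calibration is good to about 2 mm. A picture is of the moment at which its call begins: read the wrist's pose just before it. camera_model takes no time and is no camera call; for the wrist camera it gives the pose at the moment of the call.
- robot.job_done(): hands the job in; it is judged then, once.
The state is a dict: "clock": time; "joints": joint angles; "dq": joint speeds; "effort": joint torques, N m; "tcp_pos": TCP position; "eef_rot": TCP orientation; "contact_force": force on the tool from outside, world axes, zero at the start; "torque": the same for the moment, N m; "opening": opening from 0.0 (shut) to 1.0 (fully open); "grip_force": force on a finger pad.
Only numpy, scipy, OpenCV 4.12 (cv2) and the standard library are available. Lean on these libraries where they do the work, as an engineer would, in place of code of your own. Each camera call takes 0.05 s, during which the arm holds its last target. There are 200 camera calls.

## Task

Push the light wooden serving paddle along the chopping board it lies on with your fingertips until its handle sticks straight out over the edge it points to, with that edge lying under the black stripe at the root of the handle, so that the next person can take it by the handle. Only slide it, never pick it up or tip it, and leave that board and the tin, bowl and mug beside it where they are.

Things in the scene. Friction and masses are not known exactly. Their poses are not given: they have to be found in the camera images.
- board: Brown wooden chopping board ahead of the robot, the one with the paddle on it (another stands far to the left), loose on the worktop, 240 (its x) x 340 (its y) x 19 mm thick, about 1 kg. Origin: centre of its underside, z up. The edge to reach is its short edge at board y = -170 mm, on the robot's right; the board's y axis is square to that edge.
- board_edge (a point): Middle of the top of the board's short right-hand edge (board x = 0, y = -170, z = 19 mm); axes as the board's.
- paddle: Loose flat light-wood serving paddle, 10 mm thick, about 130 g. Origin: centre of the blade's underside, z up. Blade 90 (x) x 130 mm (y -65 to +65), corners rounded at 12 mm; its straight end at y = +65 faces away from the handle. Handle 30 mm wide along its -y, to y = -180; it starts pointing to the board's right-hand edge, up to 0.22 rad askew. It balances with only the handle overhanging.
- stripe (a point): Centre of the top of the black stripe across the root of the handle, at paddle x = 0, y = -77, z = 10 mm; the stripe is 24 mm long along the handle (paddle y -65 to -89 mm). At the start it is 60 to 110 mm inside the board's edge. Axes as the paddle's.
- tin: Bystander: round food tin, 75 mm across, 58 mm tall, standing beyond the board's right-hand edge on the side away from the robot. Origin: centre of its underside.
- bowl: Bystander: small white bowl, 85 mm across, 42 mm tall, standing beyond the board's right-hand edge on the robot's side. Origin: centre of its underside.
- mug: Bystander: purple mug, 86 x 125 mm with its handle, 96 mm tall, standing beyond the board's left-hand edge. Origin: centre of its underside.

How it is judged:
At the end, for the whole second after the job is handed in: The board's right-hand edge lies under the stripe (centre within 12 mm of it, within 90 mm of its middle), the handle square to it within 0.13 rad, the paddle flat and at rest on the board; board, tin, bowl and mug within 20 mm of their starts (y of stripe in the frame of board between -0.182 and -0.158 m and x of stripe in the frame of board between -0.09 and 0.09 m and angle between the y axis of paddle and the y axis of board, either way round below 0.13 rad and angle between paddle's own z axis and vertical below 0.05 rad and z of paddle in the frame of board between 0.016 and 0.022 m and linear speed of paddle below 0.01 m/s and distance of each of board, tin, bowl, mug from where it was at the start of the episode below 0.02 m); the robot touches nothing.
It fails at once if the paddle is lifted off the board (its blade more than 10 mm above it) (z of paddle in the frame of board above 0.029 m).
It fails at once if the paddle is tipped by more than 0.15 rad (angle between paddle's own z axis and vertical above 0.15 rad).
It fails at once if the chopping board is shifted by more than 20 mm (distance of board from where it was at the start of the episode above 0.02 m).
It fails at once if the tin, the bowl or the mug is shifted by more than 20 mm (distance of any of tin, bowl, mug from where it was at the start of the episode above 0.02 m).
It also fails if it takes over 38 s, if anything falls off the work surface, if the arm or the gripper's body presses on something with over 40 N, if the wrist force passes 120 N, or if a joint passes its speed limit or range.

## Working session

There is one attempt and no reset: what is moved stays moved. The work goes in short steps, Python scripts to look and compute and a tool call to move; the robot and the scene stay as the last step left them, time stands still between calls to the robot, and variables do not carry over. Pictures are saved under pics/ and viewed, at most 10 in all, crops included, and the job is handed in when it is done.

Besides the shell and the picture viewer there is one more tool, called after "Emit:" as name([rows], argument=value, ...), one row to a line, values as JSON. send_rows: Moves the arm, as the interface text tells. Its arguments: {"type":"object","properties":{"plan":{"type":"array","items":{"type":"array","items":{"type":"number","minimum":-1,"maximum":1}}},"squeeze":{"type":"number"}},"required":["plan"]}

```bash
mkdir -p pics; python3 - <<'E'
from cell import robot, read_camera, camera_model
import cv2
s=robot.read_state();print(s['clock'],s['tcp_pos'],s['eef_rot'],s['opening'])
for n in('top','side'):
    cv2.imwrite(f'pics/{n}0.png',cv2.resize(read_camera(n)[:,:,::-1],(800,600),interpolation=cv2.INTER_CUBIC))
    m=camera_model(n);print(n,m)
E
```

```text
0.0 [0.18680259 0.59574256 0.24444348] [-4.75160318e-01 -3.10528234e+00  3.02895824e-03] 1.0000799544400145
top {'vfov': 57.58158961087085, 'cx': 256.82760268721614, 'cy': 190.42565500681616, 'D': array([-0.04745362,  0.        ,  0.        ,  0.        ,  0.        ]), 'R': array([[-0.0048684 , -0.99993652,  0.01016146],
       [-0.99207368,  0.00355368, -0.12560726],
       [ 0.12556317, -0.01069242, -0.992028  ]]), 't': array([0.20500564, 0.59078296, 1.10837023])}
side {'vfov': 44.36916894454371, 'cx': 253.56675140570948, 'cy': 188.8473342735795, 'D': array([-0.02477828,  0.        ,  0.        ,  0.        ,  0.        ]), 'R': array([[ 0.604842  , -0.79601997, -0.0227676 ],
       [-0.37831575, -0.26206382, -0.88780614],
       [ 0.70074485,  0.54559579, -0.45965409]]), 't': array([-0.17625908,  0.34787796,  1.02479522])}
```

View pics/top0.png

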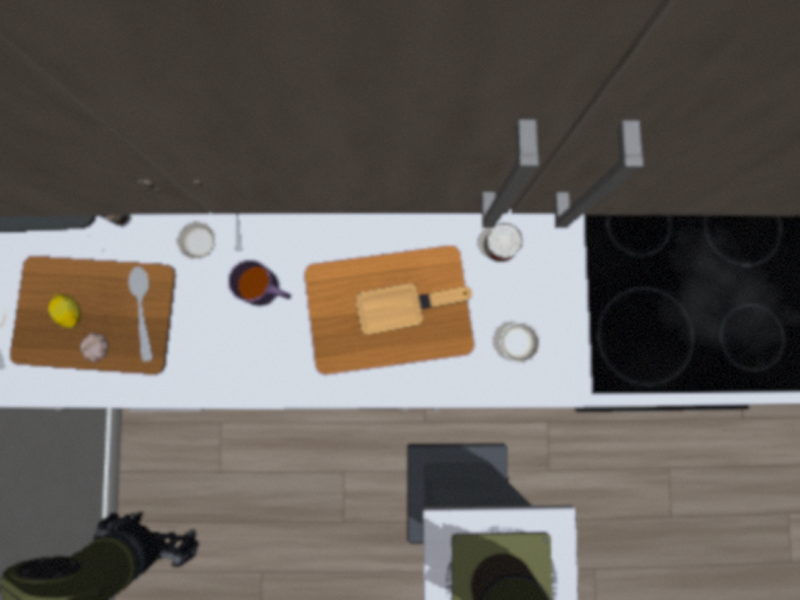

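View pics/side0.png

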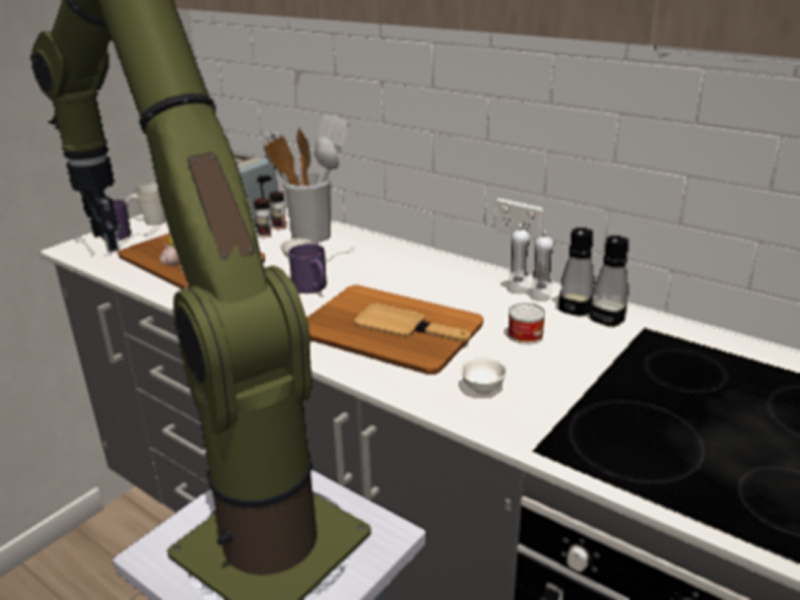

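The top view shows the board spanning about (305,250) to (473,372), with the blade at (390,308), the stripe at (425,300) and the handle tip at (470,294). The tin is at (502,242), the bowl at (517,341) and the mug at (255,283). Next I'll enlarge the board area.

```bash
python3 - <<'E'
from cell import read_camera
import cv2
im=read_camera('top')[:,:,::-1]
cv2.imwrite('pics/crop0.png',cv2.resize(im[150:250,190:320],None,fx=6,fy=6,interpolation=cv2.INTER_CUBIC))
E
```

```text
(no output)
```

View pics/crop0.png

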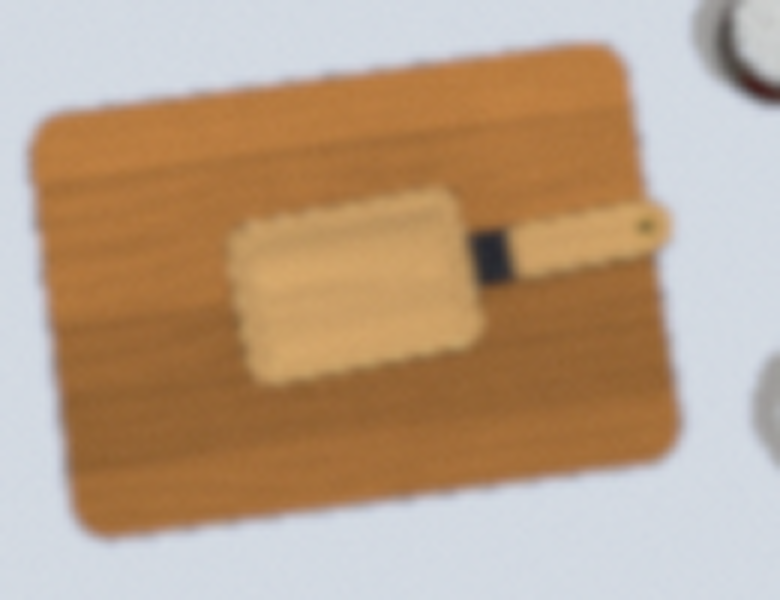

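The crop shows the board corners near (30,117), (622,41), (686,459) and (77,541). The blade corners are near (228,225), (457,186), (487,343) and (252,387), the stripe centre is near (492,257) and the handle tip near (669,224).

```bash
cat > h.py <<'E'
import numpy as np, cv2
from cell import robot, read_camera, camera_model
from scipy.spatial.transform import Rotation as Ro
def K(m):
    f=192/np.tan(np.radians(m['vfov']/2)); return np.array([[f,0,m['cx']],[0,f,m['cy']],[0,0,1]])
def world(m,uv,z):
    n=cv2.undistortPoints(np.array(uv,float).reshape(-1,1,2),K(m),np.array(m['D']))[:,0]
    d=np.c_[n,np.ones(len(n))]@m['R']; c=-m['R'].T@m['t']
    return (c+d*((z-c[2])/d[:,2])[:,None])[:,:2]
def crop(p,x0,y0,k): return np.array([x0,y0])+(np.array(p,float)+.5)/k-.5
def fit(model,P):  # rigid 2D fit: world = c + R(a) model
    model=np.array(model,float);a0=model.mean(0);b0=P.mean(0)
    A=model-a0;B=P-b0
    a=np.arctan2((A[:,0]*B[:,1]-A[:,1]*B[:,0]).sum(),(A*B).sum())
    R=np.array([[np.cos(a),-np.sin(a)],[np.sin(a),np.cos(a)]])
    c=b0-R@a0; return c,a,R,np.abs(P-(c+model@R.T)).max()
E
python3 - <<'E'
from h import *
np.set_printoptions(precision=4,suppress=True)
m=camera_model('top')
B=world(m,crop([(30,117),(622,41),(686,459),(77,541)],190,150,6),.019)
bc,ba,bR,e=fit([(.12,.17),(.12,-.17),(-.12,-.17),(-.12,.17)],B);print('board',bc,ba,e)
P=world(m,crop([(228,225),(457,186),(487,343),(252,387),(492,257),(669,224)],190,150,6),.029)
pc,pa,pR,e=fit([(.045,.065),(.045,-.065),(-.045,-.065),(-.045,.065),(0,-.077),(0,-.18)],P);print('paddle',pc,pa,e)
s=pc+pR@[0,-.077];print('stripe in board',bR.T@(s-bc),'ang',pa-ba)
k=1.5625
for n,uv,z in(('tin',(503,239),.058),('bowl',(518,341),.042)):print(n,world(m,[(uv[0]/k,uv[1]/k)],z))
g=bc+bR@[0,-.17]
print('paddle end mid',pc+pR@[0,.065],'corners',pc+pR@[.045,.065],pc+pR@[-.045,.065])
print('edge mid',g, 'board -y dir',-bR[:,1])
s=robot.read_state();print(Ro.from_rotvec(s['eef_rot']).as_matrix())
E
```

```text
board [0.5706 0.2296] 0.12799114490654637 0.0029274832203139423
paddle [0.571  0.2294] 0.18112340988872366 0.0036078942854284035
stripe in board [ 0.0044 -0.0771] ang 0.053132264982177296
tin [[ 0.7117 -0.0108]]
bowl [[ 0.4992 -0.0391]]
paddle end mid [0.5593 0.2934] corners [0.6035 0.3015] [0.515  0.2853]
edge mid [0.5923 0.061 ] board -y dir [ 0.1276 -0.9918]
[[-0.9542  0.2991 -0.0003]
 [ 0.2991  0.9542 -0.0014]
 [-0.0001 -0.0014 -1.    ]]
```

Emit:
send_rows([
  [0.35,-0.03,-0.01,0,0,0,0.03],
  [0.35,-0.09,-0.03,0,0,0,0.08],
  [0.35,-0.16,-0.05,0,0,0,0.14],
  [0.35,-0.23,-0.075,0,0,0,0.2],
  [0.35,-0.3,-0.1,0,0,0,0.26],
  [0.35,-0.37,-0.122,0,0,0,0.32],
  [0.35,-0.44,-0.145,0,0,0,0.38],
  [0.35,-0.51,-0.168,0,0,0,0.44],
  [0.35,-0.58,-0.191,0,0,0,0.5],
  [0.35,-0.65,-0.214,0,0,0,0.56],
  [0.35,-0.72,-0.238,0.02,0,0,0.62],
  [0.35,-0.79,-0.26,0.06,0,0,0.68],
  [0.35,-0.84,-0.277,0.11,0,0,0.71],
  [0.35,-0.867,-0.286,0.17,0,0,0.725],
  [0.35,-0.867,-0.286,0.23,0,0,0.725],
  [0.35,-0.867,-0.286,0.29,0,0,0.725],
  [0.35,-0.867,-0.286,0.33,0,0,0.725],
  [0.35,-0.867,-0.286,0.35,0,0,0.725],
  [0.35,-0.867,-0.286,0.35,0,0,0.725],
  [0.35,-0.867,-0.286,0.35,0,0,0.725],
])

```text
clock: 1.82
tcp_pos: [0.5584, 0.3297, 0.0707]
eef_rot: [2.076, 2.357, 0.0]
contact_force: [-0.7, -0.8, -0.8]
opening: 0.347
grip_force: 0.0
```

```bash
python3 - <<'E'
from h import *
np.set_printoptions(precision=4,suppress=True)
s=robot.read_state();print(s['clock'],s['tcp_pos'],s['contact_force'],s['opening']);print(Ro.from_rotvec(s['eef_rot']).as_matrix())
cv2.imwrite('pics/w1.png',cv2.resize(read_camera('wrist')[:,:,::-1],(800,600),interpolation=cv2.INTER_CUBIC))
im=read_camera('side')[:,:,::-1]
cv2.imwrite('pics/s1.png',cv2.resize(im[130:260,160:330],None,fx=4.6,fy=4.6,interpolation=cv2.INTER_CUBIC))
E
```

```text
1.8167 [0.5584 0.3297 0.0707] [-0.6765 -0.8247 -0.7539] 0.34718380281006034
[[-0.1265  0.992   0.0005]
 [ 0.992   0.1265 -0.0003]
 [-0.0003  0.0005 -1.    ]]
```

View pics/w1.png

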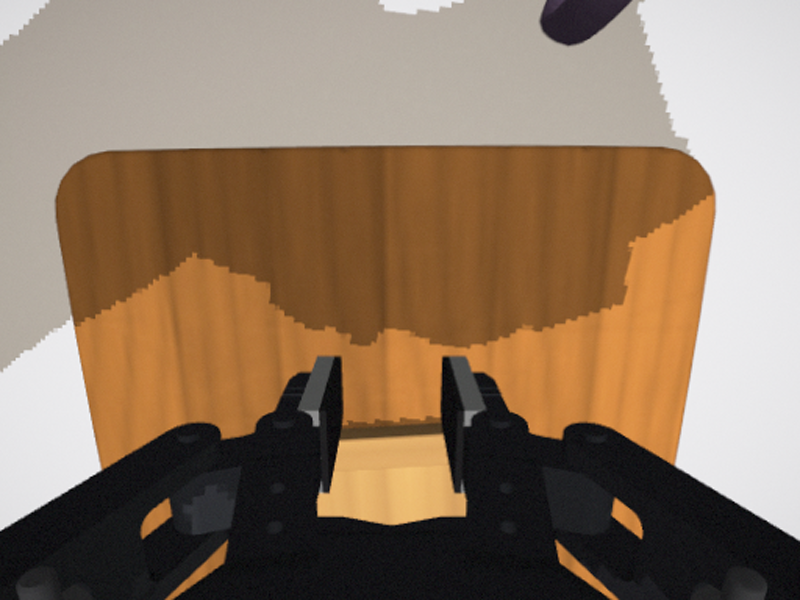

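The wrist view shows the paddle's straight end between the fingers, from (345,438) to (440,432). The fingertips are clear of it, and the board's far edge at row 148 is level with the tool. I'll check the gap to the paddle, then go down.

```bash
python3 - <<'E'
from h import *
m=camera_model('wrist');s=robot.read_state()
p=np.array([(345,438),(440,432),(110,152),(660,147)])/1.5625
R=Ro.from_rotvec(s['eef_rot']).as_matrix()[:2,:2]
for z,q in((.029,p[:2]),(.019,p[2:])):print((world(m,q,z)-s['tcp_pos'][:2])@R)
E
```

```text
[[-0.03815418 -0.01735933]
 [-0.03567077  0.01887491]]
[[ 0.06810998 -0.09900754]
 [ 0.06963147  0.09536176]]
```

Emit:
send_rows([
  [0.35,0,0,0.02,0,0,0],
  [0.35,0,0,0.05,0,0,0],
  [0.35,0,0,0.06,0,0,0],
  [0.35,0,0,0.06,0,0,0],
  [0.35,0,0,0.06,0,0,0],
])

```text
clock: 2.33
tcp_pos: [0.5573, 0.3301, 0.0395]
eef_rot: [-2.074, -2.359, 0.002]
contact_force: [0.6, 0.9, 0.6]
opening: 0.35
grip_force: 0.0
```

Emit:
send_rows([
  [0.35,0,0,0.004,0,0,0],
  [0.35,0,0,0.006,0,0,0],
  [0.35,0,0,0.006,0,0,0],
])

```text
clock: 2.58
tcp_pos: [0.5579, 0.3304, 0.0373]
eef_rot: [2.075, 2.359, 0.0]
contact_force: [0.1, 0.3, -1.3]
opening: 0.348
grip_force: 0.0
```

```bash
python3 - <<'E'
from h import *
im=read_camera('side')[:,:,::-1]
cv2.imwrite('pics/s2.png',cv2.resize(im[150:250,180:310],None,fx=6,fy=6,interpolation=cv2.INTER_CUBIC))
E
```

```text
(no output)
```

View pics/s2.png

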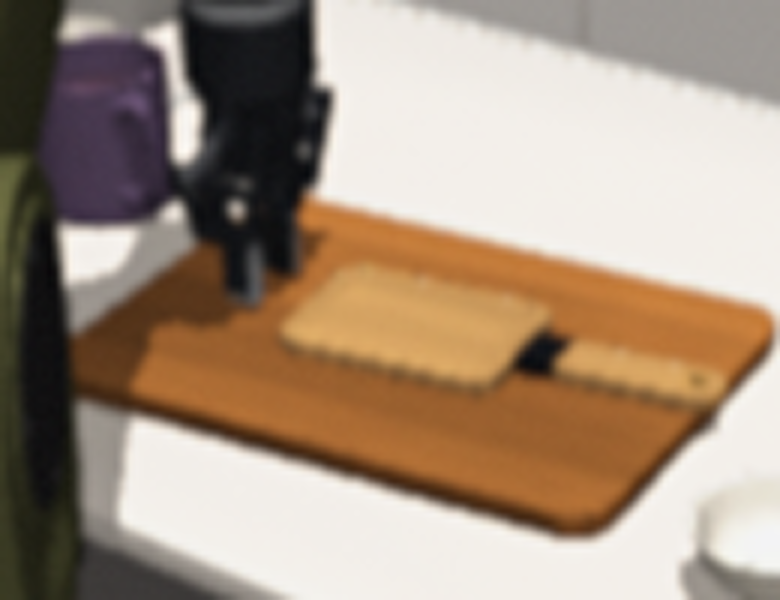

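The side view shows both fingertips, near (245,300) and (288,270), hovering just over the board behind the paddle's straight end. I'll probe down in small steps to find the board height.

Emit:
send_rows([
  [0.35,0,0,0.004,0,0,0],
  [0.35,0,0,0.004,0,0,0],
  [0.35,0,0,0.004,0,0,0],
])

```text
clock: 2.88
tcp_pos: [0.5578, 0.3302, 0.0353]
eef_rot: [-2.075, -2.359, 0.0]
contact_force: [-0.8, -0.2, 0.3]
opening: 0.351
grip_force: 0.0
```

Emit:
send_rows([
  [0.35,0,0,0.004,0,0,0],
  [0.35,0,0,0.004,0,0,0],
  [0.35,0,0,0.004,0,0,0],
])

```text
clock: 3.13
tcp_pos: [0.5577, 0.3302, 0.0332]
eef_rot: [-2.074, -2.359, 0.0]
contact_force: [0.4, -0.2, -0.2]
opening: 0.351
grip_force: 0.0
```

Emit:
send_rows([
  [0.35,0,0,0.003,0,0,0],
  [0.35,0,0,0.003,0,0,0],
  [0.35,0,0,0.003,0,0,0],
])

```text
clock: 3.38
tcp_pos: [0.558, 0.3304, 0.0327]
eef_rot: [2.075, 2.359, 0.001]
contact_force: [-1.1, -0.4, 5.5]
opening: 0.35
grip_force: 3.1
```

Emit:
send_rows([
  [0.35,0,0,0.003,0,0,0],
  [0.35,0,0,0.003,0,0,0],
  [0.35,0,0,0.003,0,0,0],
])

```text
clock: 3.63
tcp_pos: [0.558, 0.3304, 0.0326]
eef_rot: [-2.075, -2.359, -0.001]
contact_force: [-3.9, -2.1, 16.9]
opening: 0.352
grip_force: 8.1
```

Emit:
send_rows([
  [0.35,0,0,-0.006,0,0,0],
  [0.35,0,0,-0.012,0,0,0],
  [0.35,0,0,-0.012,0,0,0],
  [0.35,-0.01,0,-0.012,0,0,0],
  [0.35,-0.02,0,-0.012,0,0,0],
  [0.35,-0.03,0,-0.012,0,0,0],
  [0.35,-0.04,0,-0.012,0,0,0],
  [0.35,-0.05,0,-0.012,0,0,0],
  [0.35,-0.06,0,-0.012,0,0,0],
  [0.35,-0.07,0,-0.012,0,0,0],
  [0.35,-0.08,0,-0.012,0,0,0],
  [0.35,-0.09,0,-0.012,0,0,0],
  [0.35,-0.1,0,-0.012,0,0,0],
  [0.35,-0.11,0,-0.012,0,0,0],
  [0.35,-0.12,0,-0.012,0,0,0],
  [0.35,-0.13,0,-0.012,0,0,0],
  [0.35,-0.14,0,-0.012,0,0,0],
  [0.35,-0.15,0,-0.012,0,0,0],
  [0.35,-0.155,0,-0.012,0,0,0],
  [0.35,-0.16,0,-0.012,0,0,0],
])

```text
clock: 5.3
tcp_pos: [0.5682, 0.2505, 0.0363]
eef_rot: [2.075, 2.359, 0.0]
contact_force: [-0.2, -0.1, -0.5]
opening: 0.351
grip_force: 0.3
```

Emit:
send_rows([
  [0.35,-0.01,0,0,0,0,0],
  [0.35,-0.02,0,0,0,0,0],
  [0.35,-0.02,0,0,0,0,0],
  [0.35,-0.02,0,0,0,0,0],
])

```text
clock: 5.63
tcp_pos: [0.5695, 0.2402, 0.0363]
eef_rot: [2.075, 2.358, -0.001]
contact_force: [-0.1, -0.8, 1.0]
opening: 0.348
grip_force: 0.0
```

```bash
python3 - <<'E'
from h import *
im=read_camera('top')[:,:,::-1]
cv2.imwrite('pics/t3.png',cv2.resize(im[150:250,190:320],None,fx=6,fy=6,interpolation=cv2.INTER_CUBIC))
im=read_camera('side')[:,:,::-1]
cv2.imwrite('pics/s3.png',cv2.resize(im[150:250,190:320],None,fx=6,fy=6,interpolation=cv2.INTER_CUBIC))
E
```

```text
(no output)
```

View pics/t3.png

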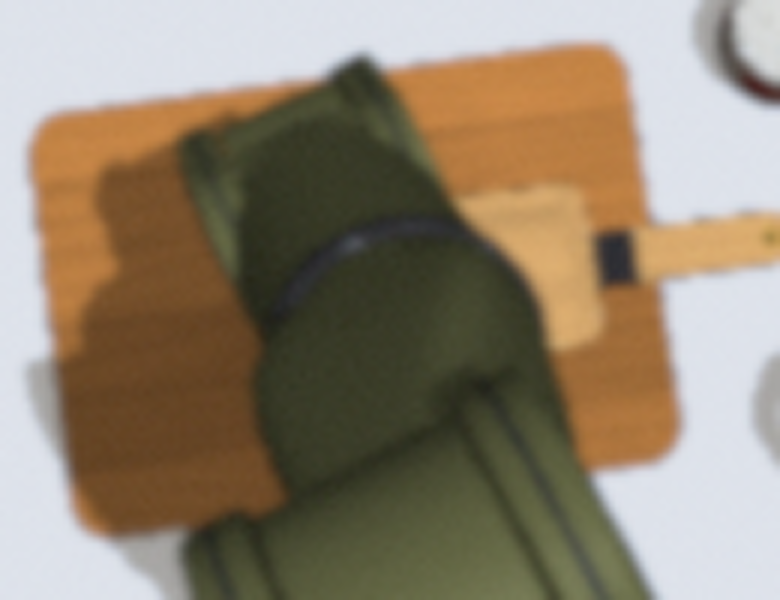

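View pics/s3.png

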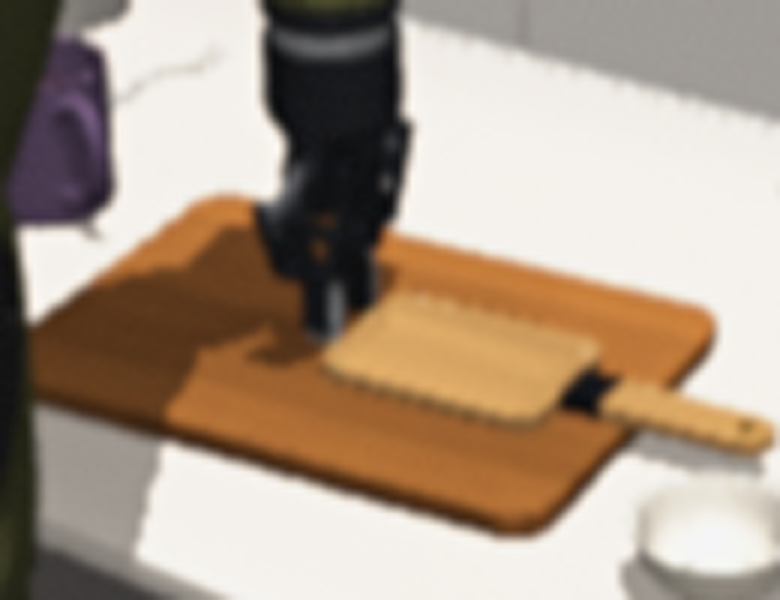

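The top crop shows the paddle slid along its line and squared up, with the stripe centre at (617,258), the hole at (768,236) and the board's edge at about x=654 on that row. The side view shows it lying flat with both fingers on its end. I'll work out how far is left.

```bash
python3 - <<'E'
from h import *
m=camera_model('top');np.set_printoptions(precision=4,suppress=True)
B=world(m,crop([(30,117),(622,41),(686,459),(77,541)],190,150,6),.019)
bc,ba,bR,e=fit([(.12,.17),(.12,-.17),(-.12,-.17),(-.12,.17)],B)
ed=world(m,crop([(625,70),(640,165),(681,425)],190,150,6),.019);print('edge',(ed-bc)@bR)
S=world(m,crop([(617,258),(768,236)],190,150,6),.029);q=(S-bc)@bR;print(q,'ang',np.arctan2(q[1,0]-q[0,0],-(q[1,1]-q[0,1])))
s=robot.read_state();print('tool in board',(s['tcp_pos'][:2]-bc)@bR)
E
```

```text
edge [[ 0.1014 -0.1664]
 [ 0.0468 -0.1668]
 [-0.0993 -0.168 ]]
[[-0.0043 -0.1452]
 [-0.0031 -0.2297]] ang 0.013344408577779635
tool in board [0.0001 0.0116]
```

Emit:
send_rows([
  [0.35,-0.008,0,0,0,0,0],
  [0.35,-0.018,0,0,0,0,0],
  [0.35,-0.028,0,0,0,0,0],
  [0.35,-0.038,0,0,0,0,0],
  [0.35,-0.044,0,0,0,0,0],
  [0.35,-0.048,0,0,0,0,0],
  [0.35,-0.048,0,0,0,0,0],
  [0.35,-0.048,0,0,0,0,0],
  [0.35,-0.04,0,0,0,0,0],
  [0.35,-0.02,0,0,0,0,0],
  [0.35,0.01,0,0,0,0,0],
  [0.35,0.03,0,-0.03,0,0,0],
  [0.35,0.03,0,-0.09,0,0,0],
  [0.35,0.03,0,-0.15,0,0,0],
  [0.35,0.03,0,-0.21,0,0,0],
  [0.35,0.06,0,-0.27,0,0,0],
  [0.35,0.12,0,-0.3,0,0,0],
  [0.35,0.18,0,-0.32,0,0,0],
  [0.35,0.2,0,-0.32,0,0,0],
  [0.35,0.2,0,-0.32,0,0,0],
])

```text
clock: 7.4
tcp_pos: [0.5543, 0.3469, 0.1969]
eef_rot: [-2.063, -2.365, -0.006]
contact_force: [-0.4, 0.1, -0.5]
opening: 0.351
grip_force: 0.0
```

```bash
python3 - <<'E'
from h import *
im=read_camera('top')[:,:,::-1]
cv2.imwrite('pics/t4.png',cv2.resize(im[150:250,190:320],None,fx=6,fy=6,interpolation=cv2.INTER_CUBIC))
E
```

```text
(no output)
```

View pics/t4.png

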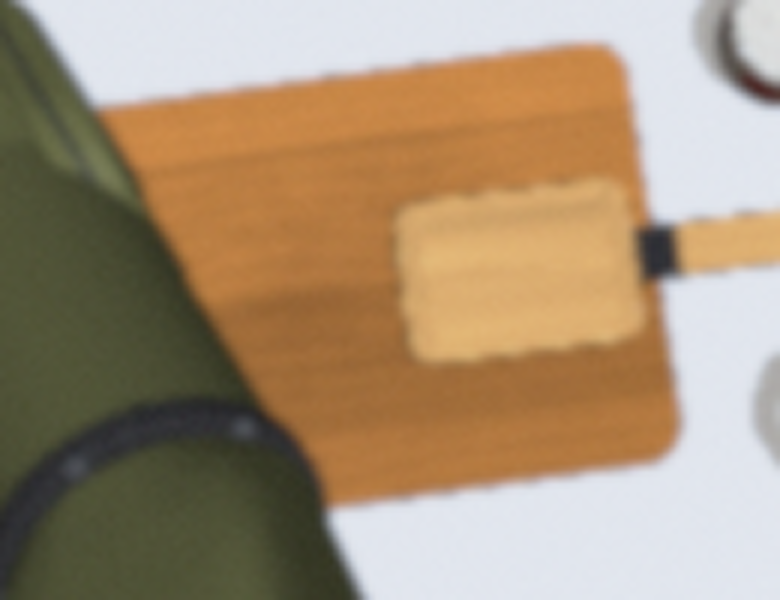

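The stripe now spans x of about 639 to 679 at row 252, right across the board's edge (about x=653, plus a few pixels of parallax). That puts its centre at about -0.169 m in the board frame. The paddle is square, and the board, tin and bowl are in the same place as before.

```bash
python3 -c "
from cell import robot
print(robot.job_done())"
```

```text
the job is handed in; nothing more can be done
None
```

I pushed the paddle until the board's right-hand edge lay under the black stripe (stripe centre at about y = -0.169 m on the board, target -0.170 m), with the handle square to it, and handed the job in at about 7.5 s; the judge returned no verdict.

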